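Pin the clamshell shaft jig and hold it shut

TASK

Swing the open lid of the clamshell jig down over the shaft piece, take the knobbed pin out of its stand and push it through the hole in the lid into the hole below. Press the pin down by its knob until its shoulder sits on the lid and the sprung lid is fully shut on the base, and finish like that, still holding the pin pressed down so that the lid cannot spring up again. Leave the golf heads and the two rolls beside the work where they are.

Things in the scene. Friction and masses are not known exactly. Their poses are not given: they have to be found in the camera images.
- jig: Aluminium clamshell jig, fixed to the table; yaw varies. Base block 130 x 100 x 35 mm (x, y, z), 8 mm high foot flanges out to y +-64 mm; a 15 mm steel shaft piece lies along y in a groove across its middle, out to y +-70 mm. Origin at the centre of the underside, z up; +x points to the hinged side (roughly away from the robot), -x to the side with the pin hole. Lid shut, its top is at z = 51 mm.
- lid (a joint): Lid angle, rad: 0 fully shut, 1.57 upright, 2.05 leaning back at its stop. The stiff, damped hinge keeps the lid where it is left from about 1.2 rad up; pushed lower it sinks by itself in 1 to 3 s. Two spring plungers then hold it up at about 0.05 rad (5 mm up at the hole); pressing it fully shut there takes about 6 to 8 N, and let go it springs up again.
- lid_edge (a point): Middle of the free edge of the flat aluminium lid (117 mm from hinge line to free edge, 100 mm wide, 16 mm thick, two low ribs on the outer face), half-way through its thickness. The lid's underside plane passes through the hinge line.
- lid_hinge (a point): Middle of the hinge line (jig x = +60 mm, z = 35 mm).
- jig_hole (a point): Centre of the mouth of the 14 mm through hole in the base (35 mm deep), at jig x = -40 mm, y = 0, z = 35 mm. The lid's 16 mm through hole is 100 mm from the hinge and lies straight over it when the lid is down. Both mouths have small chamfers.
- pin: Loose steel pin with black cylindrical knob, 80 g, standing upright in its stand: shank 12 mm across and 40 mm long with a chamfered foot, then the knob 28 mm across and 50 mm tall whose flat underside is the shoulder. Origin at the tip of the shank, z up along the pin to the knob. Seated with the lid shut, the tip is 24 mm below the top of the base.
- pin_grip (a point): Centre of the pin's knob, on its axis, 65 mm above the tip; the knob reaches 25 mm above and below it.
- stand: Fixed dark steel block 56 x 56 x 45 mm, origin at the centre of the underside; its 14 mm through hole holds the pin, whose knob rests on the top (z = 45 mm).
- iron_head: Bystander: golf iron head standing on its sole, 43 x 106 x 76 mm, origin at the centre of the underside.
- tape: Bystander: roll of tape lying flat, 72 mm across, 18 mm high, origin at the centre of the underside.
- dots: Bystander: roll of stickers lying flat, 70 mm across, 22 mm high, origin at the centre of the underside.
Things that resemble listed ones, but are neither listed nor needed, are in the scene too. Of the things that look like the jig, the larger one is meant.

How it is judged (in metres and radians):
On the way, in this order (a step that is already met when the one before it is completed fails the run):
1. the lid is down on its spring plungers or lower (within 0.12 rad of shut), the pin not yet in the base (value of joint lid below 0.12 rad and distance between pin and jig_hole above 0.03 m), for 0.1 s.
2. the pin is through the lid and at least 6 mm into the hole of the base (z of pin in the frame of jig below 0.029 m and horizontal distance between pin and jig_hole below 0.004 m and value of joint lid below 0.12 rad), for 0.1 s.
At the end, for the whole second after the job is handed in: The lid is shut (within 0.015 rad, 1.5 mm at the hole), the pin is through the lid in the base hole (tip within 4 mm of the hole's axis, upright within 0.12 rad) with its shoulder within 3 mm of seated on the shut lid, the fingers are on the pin (over 2 N) and the pin bears on the jig (over 2.5 N) (value of joint lid below 0.015 rad and z of pin in the frame of jig below 0.014 m and horizontal distance between pin and jig_hole below 0.004 m and angle between the z axis of pin and the z axis of jig, either way round below 0.12 rad and contact force between the fingers and pin above 2 N and contact force between pin and jig above 2.5 N); the arm keeps its last pose, push and grip.
It fails at once if the golf head is moved by more than 30 mm (distance of iron_head from where it was at the start of the episode above 0.03 m).
It fails at once if the tape roll is moved by more than 30 mm (distance of tape from where it was at the start of the episode above 0.03 m).
It fails at once if the sticker roll is moved by more than 30 mm (distance of dots from where it was at the start of the episode above 0.03 m).
It also fails if it takes over 53 s, if anything falls off the work surface, if the arm or the gripper's body presses on something with over 40 N, if the wrist force passes 120 N, or if a joint passes its speed limit or range.

ROBOT

A 6-joint arm with a two-finger parallel gripper is mounted at the origin on the work surface; the furniture and walls round the work are solid. World frame = base frame: x ahead of the robot, y to its left, z up, the work surface at z = 0. Lengths are in mm, angles in rad, forces in N, time in s.
With the tool pointing down it reaches from about 350 to 925 mm from the base axis. Payload 6.4 kg.
Tool frame: the origin (TCP) lies midway between the tips of the shut fingers; the grasp point (between the pads) lies 19 mm behind it; z points along the fingers, y is the line along which they close (so a half turn about z gives the same grasp; the last joint's range is limited). The gripper opens to 94 mm and grips with 3 to 60 N. Pads are 16 mm wide; open, the fingers measure 119 mm over their backs; the gripper's body (75 mm by 177 mm) begins 78 mm behind the grasp point.
Start: joints at [1.031, 0.245, 1.558, -0, 1.339, -0.174], TCP at [232.5, 607.007, 205.455] pointing down, gripper open.
Joint ranges: [-3.13, 3.13], [-1.02, 2.26], [0.13, 2.54], [-0.95, 4.09], [0.21, 2.88], [-2.74, 2.74]. Speed limits (rad/s): [2.57, 2.57, 3.14, 3.14, 3.14, 3.14].

INTERFACE

Orientations are given as [roll, pitch, yaw] about the fixed x, y, z axes, in that order (R = Rz(yaw) Ry(pitch) Rx(roll)).
In Python, from rig import ctrl, vision, finish_job gives the robot as it stands. The module is installed in compiled form; this text tells all that it offers.
- The arm moves only by the tool send_rows, never from a script. Its argument "deltas" is a list of rows, each a list of 2 entries, a list of its own where there are three numbers: the shift along the tool's x, y, z in cm, then the turn, a rotation vector about the tool's x, y, z in degrees. A call has exactly 5 rows; each row shifts and turns the commanded pose from where the row before left it, along the tool's axes as they then stand; what a row does not reach is not made up. A row lasts 1/10 s, in which the tool goes at most 50 mm and 8.59 degrees, less where a joint would pass 70% of its speed; a pose out of reach is approached as far as the arm can. A call is refused whole if a number of a shift passes 5 or a number of a turn 8.59, either way. A call with a gripper value outside its range is refused whole. "hand" is the finger opening in cm, from 0 to 9.4, set as the call begins (left out, the last holds). The fingers move at their own pace and stop on an object; "squeeze" is the grip in N (left out, the last holds). Time passes only in rows, so rows that do not move let the fingers close, or fill a call up. It gives the time, the measured TCP pose, the force, the opening and the grip force at its end, in the units of the state.
- ctrl.sense(): the state, without advancing time (a new reading comes with each control period).
- vision.get_image(name): name is "side" or "top" or "wrist"; returns a dict with "img" (420x560x3 uint8, red, green, blue), "z_map" (420x560 float32, mm along the optical axis (not along the pixel's ray), 0 where there is no reading), "fx", "fy", "cx", "cy" (pixels), "view" (4x4, takes a point from world to camera coordinates); the wrist camera has in their place "mount" (4x4, takes a point from camera to tool coordinates, whose origin is the TCP and whose axes are the flange's). Camera axes: x right, y down, z forward; pixel columns grow to the right and rows downward; lengths in mm; the calibration is good to about 2 mm. The wrist camera is an equidistant fisheye: a pixel r from the principal point sees the ray r / f radians off the axis. A picture is of the moment at which its call begins: read the wrist's pose just before it.
- finish_job(): hands the job in; it is judged then, once.
The state is a dict: "t": time; "joints": joint angles; "joint_velocities": joint speeds; "effort": joint torques, N m; "tool_pos": TCP position; "eef_rot": TCP orientation; "force": force on the tool from outside, world axes, zero at the start; "wrist_torque": the same for the moment, N m; "width": opening from 0.0 (shut) to 1.0 (fully open); "finger_force": force on a finger pad.
Only numpy, scipy, OpenCV 4.12 (cv2) and the standard library are available. Lean on these libraries where they do the work, as an engineer would, in place of code of your own. Each camera call takes 0.05 s, during which the arm holds its last target. There are 200 camera calls.

## Working session

There is one attempt and no reset: what is moved stays moved. The work goes in short steps, Python scripts to look and compute and a tool call to move; the robot and the scene stay as the last step left them, time stands still between calls to the robot, and variables do not carry over. Pictures are saved under pics/ and viewed, at most 10 in all, crops included, and the job is handed in when it is done.

Besides the shell and the picture viewer there is one more tool, called after "Call:" in YAML: its name, and indented under it one key for each argument. send_rows: Moves the arm, as the interface text tells. Its arguments: {"type":"object","properties":{"deltas":{"type":"array","items":{"type":"array"}},"hand":{"type":"number"},"squeeze":{"type":"number"}},"required":["deltas"]}

```bash
mkdir -p pics; python3 - <<'E'
from rig import ctrl, vision
import cv2,numpy as np,pickle
s=ctrl.sense();print(s)
for n in("top","side"):
    d=vision.get_image(n);pickle.dump(d,open(n+".pkl","wb"))
    cv2.imwrite(f"pics/{n}0.png",d["img"][:,:,::-1]);print(n,d["fx"],d["fy"],d["cx"],d["cy"],np.round(d["view"],3))
E
```

```text
{'t': 0.0, 'joints': array([ 1.03090486e+00,  2.45797757e-01,  1.55903099e+00, -1.78145683e-05,
        1.33870462e+00, -1.74083948e-01]), 'joint_velocities': array([-0.00185499, -0.00043722,  0.001649  ,  0.0010635 ,  0.0039488 ,
       -0.00058943]), 'effort': array([-1.36940074e-03, -4.15819037e+01, -3.14611781e+01,  6.84441137e-02,
        3.31032858e-02, -1.70923636e-04]), 'tool_pos': array([232.1753416 , 606.46087616, 204.34668302]), 'eef_rot': array([-3.13967827e+00, -3.19076163e-04,  2.77578895e+00]), 'force': array([-0.5890096 , -0.69493919, -0.08350272]), 'wrist_torque': array([ 0.02106975, -0.06358873, -0.02932665]), 'finger_force': 0.0, 'width': 1.0006801886313723}
top 489.0582673180722 489.0582673180722 280.436575559422 206.7655828090951 [[-2.100000e-02 -1.000000e+00 -2.200000e-02 -5.990800e+01]
 [-9.900000e-01  2.400000e-02 -1.420000e-01  4.747270e+02]
 [ 1.420000e-01  1.900000e-02 -9.900000e-01  1.124056e+03]
 [ 0.000000e+00  0.000000e+00  0.000000e+00  1.000000e+00]]
side 485.69336214199456 485.69336214199456 283.0480283335234 209.63842489417397 [[ 9.250000e-01 -3.800000e-01  7.000000e-03 -4.865180e+02]
 [-1.420000e-01 -3.630000e-01 -9.210000e-01  1.189280e+02]
 [ 3.520000e-01  8.510000e-01 -3.900000e-01  1.027621e+03]
 [ 0.000000e+00  0.000000e+00  0.000000e+00  1.000000e+00]]
```

View pics/top0.png

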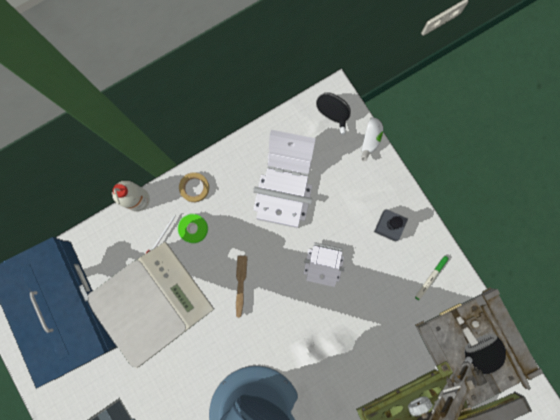

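View pics/side0.png

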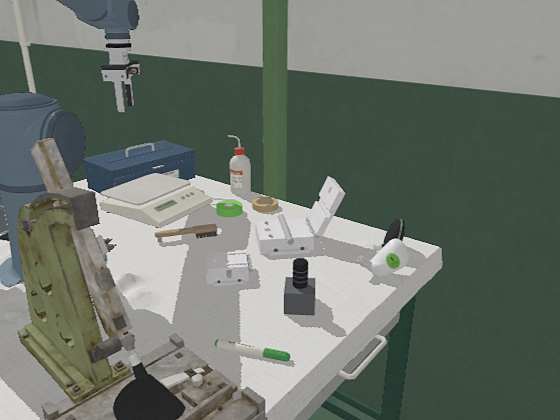

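The top view shows the large jig at about (283,180), its lid leaning back at (290,150). A smaller lookalike is at (324,263), and the stand with the pin is at (391,223). The larger one has an open lid and a shaft across it, so it is the one meant. I'll confirm that in a crop and measure from the depth.

```bash
cat > h.py <<'E'
import numpy as np,cv2,pickle
def cloud(d):
    v,u=np.mgrid[0:420,0:560];z=d["z_map"].astype(float)
    c=np.stack([(u-d["cx"])/d["fx"]*z,(v-d["cy"])/d["fy"]*z,z],-1)
    T=np.linalg.inv(d["view"]);P=c@T[:3,:3].T+T[:3,3];P[z<=0]=np.nan;return P
def ray_z(d,u,v,z):
    T=np.linalg.inv(d["view"]);r=T[:3,:3]@[(u-d["cx"])/d["fx"],(v-d["cy"])/d["fy"],1];o=T[:3,3];return o+r*(z-o[2])/r[2]
def proj(d,p):
    q=d["view"]@np.r_[p,1];return d["fx"]*q[0]/q[2]+d["cx"],d["fy"]*q[1]/q[2]+d["cy"]
E
python3 - <<'E'
from h import *
t=pickle.load(open("top.pkl","rb"));s=pickle.load(open("side.pkl","rb"))
a=cv2.resize(t["img"][115:245,240:420],None,fx=4.4,fy=4.4,interpolation=cv2.INTER_CUBIC)
cv2.imwrite("pics/crop.png",a[:,:,::-1])
P=cloud(t);Q=cloud(s)
for n,C,box in(("top",P,(120,240,240,330)),("side",Q,(170,265,245,350))):
    v0,v1,u0,u1=box;X=C[v0:v1,u0:u1].reshape(-1,3);X=X[~np.isnan(X[:,0])]
    print(n,np.histogram(X[:,2],bins=np.arange(-10,180,5)))
    for lo,hi in((30,38),(60,300)):
        m=(X[:,2]>lo)&(X[:,2]<hi);r=cv2.minAreaRect(X[m,:2].astype(np.float32));print(lo,m.sum(),r,np.median(X[m,2]))
        if lo==60:
            c=X[m].mean(0);print(c,np.linalg.svd(X[m]-c,full_matrices=False)[2][2], X[m].max(0))
for n,C,box in(("top",P,(195,250,365,420)),("side",Q,(250,325,275,325))):
    v0,v1,u0,u1=box;X=C[v0:v1,u0:u1].reshape(-1,3)
    for lo,hi in((38,50),(60,90),(90,110)):
        m=(X[:,2]>lo)&(X[:,2]<hi)
        if m.sum()>3:print(n,lo,m.sum(),cv2.minAreaRect(X[m,:2].astype(np.float32)),np.median(X[m],0))
E
```

```text
top (array([  27, 1795, 4140,  659,  106,   20,    7,   25,  750, 1229,  350,
         95,   62,   62,   54,   67,   57,  143,  135,    7,    1,   46,
         67,   71,   73,   78,   68,   68,   67,  216,  145,    2,    0,
          0,    0,    0,    0]), array([-10,  -5,   0,   5,  10,  15,  20,  25,  30,  35,  40,  45,  50,
        55,  60,  65,  70,  75,  80,  85,  90,  95, 100, 105, 110, 115,
       120, 125, 130, 135, 140, 145, 150, 155, 160, 165, 170, 175]))
30 1702 ((500.04962158203125, -75.69813537597656), (135.90289306640625, 128.57345581054688), 76.95913696289062) 35.25578484042876
60 1365 ((594.7689819335938, -97.57490539550781), (100.11849975585938, 54.993186950683594), 76.91471099853516) 113.02063664456455
[594.26273076 -97.80560862 108.24125566] [-0.87103904  0.20451408  0.44661503] [632.7443017  -44.79569061 145.68593238]
side (array([ 106, 1588, 2210,  409,  344,  379,  241,  280,  860,  531,  270,
        177,  189,  170,  183,  179,  177,  195,  111,   80,  122,   90,
         69,   52,   54,   60,   60,   52,   63,   93,   17,    0,    0,
          0,    0,    0, 
[... 822 characters left out ...]
27172852), 37.5499382019043) [ 420.40023987 -318.16270047   77.85949998]
top 90 119 ((425.0927734375, -328.42901611328125), (26.50354766845703, 24.9995174407959), 88.41297149658203) [ 424.41781656 -327.96137362   95.66521313]
side 38 478 ((423.2951354980469, -328.76788330078125), (57.76253890991211, 55.3168830871582), 64.41455078125) [ 417.07369536 -339.76640868   44.33096884]
side 60 234 ((422.32952880859375, -335.27008056640625), (15.864594459533691, 28.277664184570312), 74.57035064697266) [ 418.87704538 -338.15840387   75.22944439]
side 90 116 ((423.22076416015625, -329.4398193359375), (25.422649383544922, 26.71636962890625), 61.783660888671875) [ 422.90357286 -330.92328444   93.9929203 ]
```

View pics/crop.png

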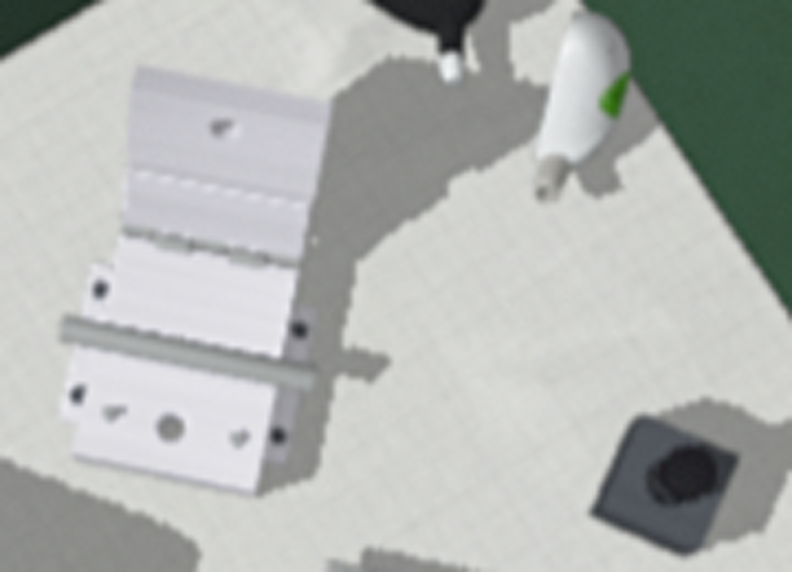

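The crop confirms the large jig. Its base hole is at crop (171,428), with the shaft across the base and the lid leaning back behind it. The knobbed pin stands in its dark stand at crop (685,475). Next I'll work out the poses and check obstacle heights along the path.

```bash
cat >> h.py <<'E'
from scipy.spatial.transform import Rotation as Ro
def go(target,yaw=None,s=None):
    """delta (cm, tool axes) and turn (deg, rotvec) from the measured pose to target, tool straight down"""
    from rig import ctrl
    s=s or ctrl.sense();R=Ro.from_euler("xyz",s["eef_rot"])
    d=R.inv().apply(np.array(target)-s["tool_pos"])/10
    yaw=s["eef_rot"][2] if yaw is None else yaw
    r=(R.inv()*Ro.from_euler("xyz",[np.pi,0,yaw])).as_rotvec(degrees=True)
    print("t",round(s["t"],2),"pos",np.round(s["tool_pos"],1),"rot",np.round(s["eef_rot"],3),"F",np.round(s["force"],1),"w",round(s["width"]*94,1),"ff",round(s["finger_force"],1))
    print("  shift cm",np.round(d,2),"turn deg",np.round(r,2))
E
python3 - <<'E'
from h import *
t=pickle.load(open("top.pkl","rb"));s=pickle.load(open("side.pkl","rb"));P=cloud(t);Q=cloud(s)
g=t["img"][200:226,262:296]
gr=cv2.resize(cv2.cvtColor(g,cv2.COLOR_RGB2GRAY),None,fx=8,fy=8,interpolation=cv2.INTER_CUBIC)
h=ray_z(t,278.4,211.8,35);print("hole",h)
gg=cv2.cvtColor(t["img"],cv2.COLOR_RGB2GRAY)[205:219,271:286].astype(float)
w=np.clip(190-gg,0,None);v,u=np.mgrid[205:219,271:286];print("hole px",(w*u).sum()/w.sum(),(w*v).sum()/w.sum(),gg.min(),gg.max())
print("hole2",ray_z(t,(w*u).sum()/w.sum(),(w*v).sum()/w.sum(),35))
ex=np.array([.9735,-.2287]);ey=np.array([.2287,.9735])
for n,C in(("top",P),("side",Q)):
    X=C.reshape(-1,3);X=X[~np.isnan(X[:,0])];r=(X[:,:2]-h[:2]);a=r@ex;b=r@ey
    m=(abs(X[:,2]-35)<4)&(a>-40)&(a<30)&(abs(b)<62)
    print(n,"a",np.percentile(a[m],[0.5,2]),"b",np.percentile(b[m&(a<15)],[1,99]))
    for y0 in range(-350,450,50):
        print(y0,[int(np.nanmax(np.r_[X[(X[:,1]>=y0)&(X[:,1]<y0+50)&(X[:,0]>=x0)&(X[:,0]<x0+50)][:,2],-1])) for x0 in range(300,800,50)])
E
```

```text
hole [461.08736429 -65.78637726  35.        ]
hole px 278.21860465116276 211.69457364341085 128.0 229.0
hole2 [461.34867245 -65.36358846  35.        ]
top a [-23.89157201 -23.09029019] b [-49.56358937  48.23633088]
-350 [7, 51, 101, 50, 10, 10, 72, 73, 2, -1]
-300 [9, 7, 50, 10, 9, 48, 75, 81, 7, 9]
-250 [39, 39, 7, 8, 8, 7, 33, 70, 79, 9]
-200 [45, 42, 7, 9, 7, 7, 139, 49, 77, 7]
-150 [39, 40, 40, 48, 45, 145, 143, 8, 9, 5]
-100 [7, 7, 41, 47, 48, 121, 145, 8, 9, 0]
-50 [6, 7, 40, 44, 48, 98, 116, 7, 6, 391]
0 [31, 29, 9, 8, 7, 9, 7, 7, 276, 443]
50 [8, 7, 7, 7, 7, 6, 8, 5, 495, 453]
100 [26, 26, 29, 27, 24, 23, 7, 545, 541, -1]
150 [43, 30, 28, 28, 24, 714, 2, 595, -1, -1]
200 [61, 45, 20, 65, 88, 715, 703, 626, -1, -1]
250 [62, 59, 7, 180, 168, -1, 349, -1, -1, -1]
300 [65, 7, 6, 105, 108, 519, 547, -1, -1, -1]
350 [101, 6, 7, 7, 349, 463, -1, -1, -1, -1]
400 [101, 101, 98, 4, 364, 377, -1, -1, -1, -1]
side a [-24.66486798 -23.99006604] b [-51.47388552  50.0687234 ]
-350 [2, 45, 96, 46, 5, 3, 68, 70, 0, -1]
-300 [2, 2, 46, 6, 4, 42, 74, 75, 3, 5]
-250 [35, 35, 2, 3, 3, 3, 35, 67, 75, 5]
-200 [38, 38, 2, 2, 3, 135, 136, 43, 73, 2]
-150 [37, 36, 36, 42, 41, 141, 141, 3, 3, 0]
-100 [2, 2, 36, 43, 43, 124, 141, 3, 3, -1]
-50 [3, 2, 35, 40, 43, 80, 129, 3, 1, 523]
0 [27, 26, 4, 1, -1, 2, 1, 2, 339, 523]
50 [2, 3, 2, 2, 3, 2, 2, -1, 523, 523]
100 [25, 22, 23, 23, 20, 18, 3, 518, 523, -1]
150 [40, 28, 23, 23, 20, 520, 0, 523, 521, -1]
200 [58, 44, 18, 97, 85, 522, 523, 523, -1, -1]
250 [58, 56, 2, 177, 164, -1, 523, -1, -1, -1]
300 [58, 2, 3, 3, -1, 523, -1, -1, -1, -1]
350 [97, 2, 2, 1, 515, 522, -1, -1, -1, -1]
400 [97, 97, 95, 0, 522, 522, -1, -1, -1, -1]
```

Call:
send_rows:
  deltas:
    - [[-2.3,-2.4,-1.2],[0,0,0]]
    - [[-2.3,-2.4,-1.2],[0,0,0]]
    - [[-2.3,-2.4,-1.2],[0,0,0]]
    - [[-2.3,-2.4,-1.2],[0,0,0]]
    - [[-2.3,-2.4,-1.2],[0,0,0]]
  hand: 0
  squeeze: 20

```text
t: 0.6
tool_pos: [297.0, 452.4, 265.4]
eef_rot: [-3.141, -0.0, 2.776]
force: [-0.3, 0.0, 1.0]
width: 0.607
finger_force: 0.0
```

Call:
send_rows:
  deltas:
    - [[-2.3,-2.4,-1.2],[0,0,0]]
    - [[-2.3,-2.4,-1.2],[0,0,0]]
    - [[-2.3,-2.4,-1.2],[0,0,0]]
    - [[-2.3,-2.4,-1.2],[0,0,0]]
    - [[-2.3,-2.4,-1.2],[0,0,0]]

```text
t: 1.1
tool_pos: [361.5, 299.3, 325.6]
eef_rot: [-3.141, -0.0, 2.776]
force: [0.2, 0.6, 0.8]
width: 0.182
finger_force: 0.0
```

Call:
send_rows:
  deltas:
    - [[0,0,0],[0,0,-8.5]]
    - [[0,0,0],[0,0,-8.5]]
    - [[0,0,0],[0,0,-8.5]]
    - [[0,0,0],[0,0,0]]
    - [[0,0,0],[0,0,0]]

```text
t: 1.6
tool_pos: [361.3, 300.6, 325.1]
eef_rot: [-3.141, -0.001, -3.065]
force: [-0.3, -0.9, -0.1]
width: 0.005
finger_force: 0.0
```

```bash
python3 -c "
from h import *
go([440,100,320]);go([640,-133,320])"
```

```text
t 1.6 pos [361.3 300.6 325.1] rot [-3.141e+00 -1.000e-03 -3.065e+00] F [-0.3 -0.9 -0.1] w 0.5 ff 0.0
  shift cm [ -6.32 -20.6    0.52] turn deg [-0.01 -0.03  0.  ]
t 1.6 pos [361.3 300.6 325.1] rot [-3.141e+00 -1.000e-03 -3.065e+00] F [-0.3 -0.9 -0.1] w 0.5 ff 0.0
  shift cm [-24.49 -45.35   0.51] turn deg [-0.01 -0.03  0.  ]
```

Call:
send_rows:
  deltas:
    - [[-1.26,-4.1,0],[0,0,0]]
    - [[-1.26,-4.1,0],[0,0,0]]
    - [[-1.26,-4.1,0],[0,0,0]]
    - [[-1.26,-4.1,0],[0,0,0]]
    - [[-1.26,-4.1,0],[0,0,0]]

```text
t: 2.1
tool_pos: [440.7, 99.8, 325.5]
eef_rot: [3.142, 0.0, -3.065]
force: [0.9, -0.2, 0.0]
width: 0.006
finger_force: 0.0
```

Call:
send_rows:
  deltas:
    - [[-1.8,-2.5,0],[0,0,0]]
    - [[-1.8,-2.5,0],[0,0,0]]
    - [[-1.8,-2.5,0],[0,0,0]]
    - [[-1.8,-2.5,0],[0,0,0]]
    - [[-1.8,-2.5,0],[0,0,0]]

```text
t: 2.6
tool_pos: [540.7, -17.2, 325.2]
eef_rot: [3.141, -0.0, -3.065]
force: [-0.3, 0.1, -1.2]
width: 0.005
finger_force: 0.0
```

Call:
send_rows:
  deltas:
    - [[-1.9,-2.5,0],[0,0,0]]
    - [[-1.9,-2.5,0],[0,0,0]]
    - [[-1.9,-2.5,0],[0,0,0]]
    - [[-1.8,-2.4,0],[0,0,0]]
    - [[-1.8,-2.4,0],[0,0,0]]

```text
t: 3.1
tool_pos: [643.3, -132.3, 324.9]
eef_rot: [3.141, -0.001, -3.065]
force: [0.6, 0.7, -0.1]
width: 0.003
finger_force: 0.0
```

Call:
send_rows:
  deltas:
    - [[0,0,4],[0,0,0]]
    - [[0,0,4],[0,0,0]]
    - [[0,0,4],[0,0,0]]
    - [[0,0,4],[0,0,0]]
    - [[0,0,3.6],[0,0,0]]

```text
t: 3.6
tool_pos: [641.9, -131.1, 127.0]
eef_rot: [3.141, -0.001, -3.065]
force: [0.8, -0.7, -0.8]
width: 0.008
finger_force: 0.0
```

```bash
python3 -c "
from h import *
from rig import vision
go([640,-133,125]);go([500,-100,128])
cv2.imwrite('pics/s1.png',vision.get_image('side')['img'][:,:,::-1])"
```

```text
t 3.6 pos [ 641.9 -131.1  127. ] rot [ 3.141e+00 -1.000e-03 -3.065e+00] F [ 0.8 -0.7 -0.8] w 0.8 ff 0.0
  shift cm [ 0.21 -0.18  0.2 ] turn deg [ 0.04 -0.08 -0.  ]
t 3.6 pos [ 641.9 -131.1  127. ] rot [ 3.141e+00 -1.000e-03 -3.065e+00] F [ 0.8 -0.7 -0.8] w 0.8 ff 0.0
  shift cm [13.91  4.19 -0.08] turn deg [ 0.04 -0.08 -0.  ]
```

View pics/s1.png

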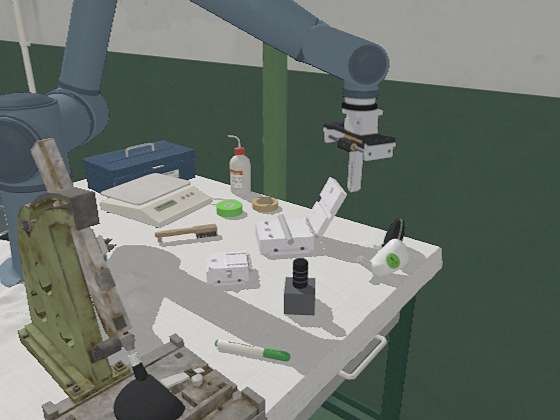

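The side view shows the closed fingers just behind the lid's free edge, with the tip at (355,190) and the lid top at (325,180). I'll go a bit lower, then pull the lid over.

Call:
send_rows:
  deltas:
    - [[0,0,1.0],[0,0,0]]
    - [[0,0,1.0],[0,0,0]]
    - [[0.95,0.3,0],[0,0,0]]
    - [[0.95,0.3,0],[0,0,0]]
    - [[0.95,0.3,0],[0,0,0]]

```text
t: 4.15
tool_pos: [615.0, -125.5, 112.6]
eef_rot: [-3.139, 0.006, -3.063]
force: [3.4, -0.8, 3.3]
width: 0.009
finger_force: 1.8
```

Call:
send_rows:
  deltas:
    - [[0.95,0.3,0],[0,0,0]]
    - [[0.95,0.3,0],[0,0,0]]
    - [[0.95,0.3,0],[0,0,0]]
    - [[0.95,0.3,0],[0,0,0]]
    - [[0.95,0.3,0],[0,0,0]]

```text
t: 4.65
tool_pos: [564.1, -113.3, 109.5]
eef_rot: [-3.142, 0.0, -3.062]
force: [2.6, -1.5, 3.0]
width: 0.001
finger_force: 1.4
```

Call:
send_rows:
  deltas:
    - [[0.95,0.3,0],[0,0,0]]
    - [[0.95,0.3,0],[0,0,0]]
    - [[0.95,0.3,0],[0,0,0]]
    - [[0.95,0.3,-0.3],[0,0,0]]
    - [[0.95,0.3,-0.3],[0,0,0]]

```text
t: 5.15
tool_pos: [514.9, -102.0, 115.2]
eef_rot: [3.141, -0.002, -3.062]
force: [0.6, -0.6, -0.4]
width: 0.007
finger_force: 0.2
```

```bash
python3 -c "
from h import *
from rig import vision
go([500,-100,128])
d=vision.get_image('side')['img'];a=cv2.resize(d[60:300,200:460],None,fx=2.2,fy=2.2)
cv2.imwrite('pics/s2.png',a[:,:,::-1])"
```

```text
t 5.15 pos [ 514.9 -102.   115.2] rot [ 3.141e+00 -2.000e-03 -3.062e+00] F [ 0.6 -0.6 -0.4] w 0.7 ff 0.2
  shift cm [ 1.47  0.31 -1.28] turn deg [ 0.04 -0.09 -0.  ]
```

View pics/s2.png

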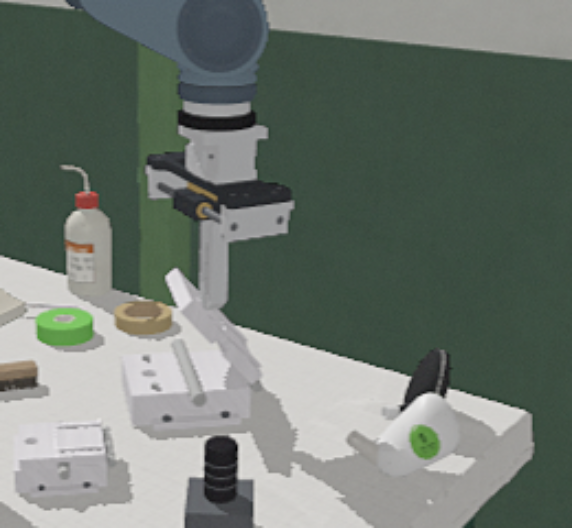

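The side view shows the lid past upright and sinking, with its edge at crop (178,275). I'll raise the arm and go to the pin.

Call:
send_rows:
  deltas:
    - [[-0.5,0,-4],[0,0,0]]
    - [[0,0,-4],[0,0,0]]
    - [[0,0,-4],[0,0,0]]
    - [[1.6,-3.1,0],[0,0,0]]
    - [[1.6,-3.1,0],[0,0,0]]
  hand: 6

```text
t: 5.7
tool_pos: [494.5, -166.8, 237.4]
eef_rot: [-3.14, 0.002, -3.06]
force: [-0.5, 0.1, -0.8]
width: 0.394
finger_force: 0.0
```

Call:
send_rows:
  deltas:
    - [[1.6,-3.1,0],[0,0,0]]
    - [[1.6,-3.1,0],[0,0,0]]
    - [[1.6,-3.1,0],[0,0,0]]
    - [[1.6,-3.1,0],[0,0,0]]
    - [[1.6,-3.1,0],[0,0,0]]

```text
t: 6.2
tool_pos: [425.7, -328.0, 235.4]
eef_rot: [3.141, -0.001, -3.062]
force: [0.3, -0.7, 0.6]
width: 0.64
finger_force: 0.0
```

```bash
python3 -c "
from h import *
from rig import vision
go([424.2,-328.8,59],-3.06)
d=vision.get_image('top');pickle.dump(d,open('top2.pkl','wb'));w=vision.get_image('wrist');pickle.dump(w,open('w.pkl','wb'))
print(w['fx'],w['cx'],w['cy'],w['mount'].round(3))
a=np.hstack([cv2.resize(d['img'][140:240,240:340],(400,400)),cv2.resize(w['img'],(400,400))])
cv2.imwrite('pics/s3.png',a[:,:,::-1])
s=vision.get_image('side');pickle.dump(s,open('side2.pkl','wb'))
ex=np.array([.9735,-.2287]);ey=np.array([.2287,.9735])
for n,C in(('top',cloud(d)),('side',cloud(s))):
  X=C.reshape(-1,3);r=X[:,:2]-[461.2,-65.6];a=r@ex;b=r@ey
  m=(a>-18)&(a<80)&(abs(b)<40)&(X[:,2]<90)&(X[:,2]>40)
  A=np.c_[a[m],np.ones(m.sum())];print(n,m.sum(),np.linalg.lstsq(A,X[m,2],rcond=None)[0],np.median(X[m,2]))
"
```

```text
t 6.2 pos [ 425.7 -328.   235.4] rot [ 3.141e+00 -1.000e-03 -3.062e+00] F [ 0.3 -0.7  0.6] w 60.1 ff 0.0
  shift cm [ 0.14 -0.08 17.64] turn deg [ 0.04 -0.03 -0.14]
325.19226210127806 275.15193680543155 210.25008023456968 [[-0.00000e+00 -9.67000e-01 -2.54000e-01  7.32520e+01]
 [ 1.00000e+00 -1.00000e-03  1.00000e-03  2.83000e-01]
 [-1.00000e-03 -2.54000e-01  9.67000e-01 -1.79129e+02]
 [ 0.00000e+00  0.00000e+00  0.00000e+00  1.00000e+00]]
top 629 [-0.16873073 86.8414753 ] 78.5709217117319
side 361 [-0.25455739 85.27411067] 76.32207527239575
```

View pics/s3.png

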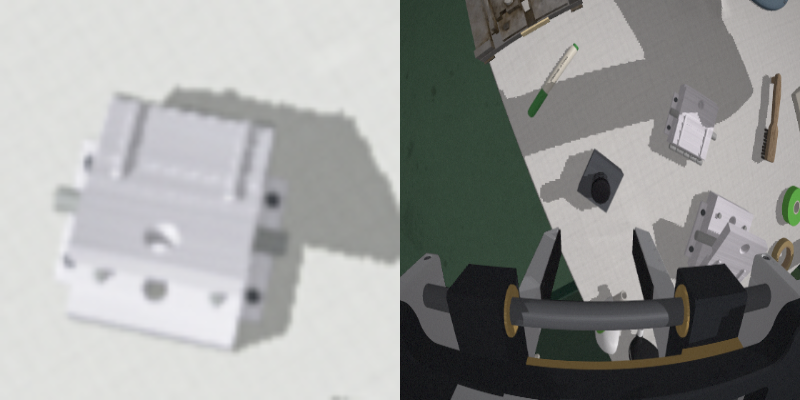

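The left half shows the lid well down and still sinking, its hole at (160,237). The right half (wrist) shows the knob at (600,190), midway between the fingers. I'll descend onto it.

Call:
send_rows:
  deltas:
    - [[0.14,-0.08,3.5],[0,0,0]]
    - [[0,0,4],[0,0,0]]
    - [[0,0,4],[0,0,0]]
    - [[0,0,4],[0,0,0]]
    - [[0,0,2.1],[0,0,0]]
  hand: 6

```text
t: 6.85
tool_pos: [424.3, -324.7, 55.8]
eef_rot: [3.136, -0.003, -3.061]
force: [0.6, 0.1, -0.1]
width: 0.639
finger_force: 0.0
```

Call:
send_rows:
  deltas:
    - [[0,0,0],[0,0,0]]
    - [[0,0,0],[0,0,0]]
    - [[0,0,0],[0,0,0]]
    - [[0,0,0],[0,0,0]]
    - [[0,0,0],[0,0,0]]
  hand: 2
  squeeze: 30

```text
t: 7.35
tool_pos: [426.3, -328.2, 61.2]
eef_rot: [-3.141, 0.002, -3.063]
force: [-0.6, 2.9, 5.4]
width: 0.295
finger_force: 30.0
```

```bash
python3 -c "
from h import *
from rig import vision
go([424.2,-328.8,59])
for n in('top','side'):pickle.dump(vision.get_image(n),open(n+'2.pkl','wb'))
ex=np.array([.9735,-.2287]);ey=np.array([.2287,.9735])
for n in('top','side'):
  X=cloud(pickle.load(open(n+'2.pkl','rb'))).reshape(-1,3);r=X[:,:2]-[461.2,-65.6];a=r@ex;b=r@ey
  m=(a>-18)&(a<80)&(abs(b)<40)&(X[:,2]<90)&(X[:,2]>40)
  A=np.c_[a[m],np.ones(m.sum())];print(n,m.sum(),np.linalg.lstsq(A,X[m,2],rcond=None)[0],np.median(X[m,2]))
"
```

```text
t 7.35 pos [ 426.3 -328.2   61.2] rot [-3.141e+00  2.000e-03 -3.063e+00] F [-0.6  2.9  5.4] w 27.7 ff 30.0
  shift cm [ 0.22 -0.04  0.22] turn deg [-0.03  0.09 -0.  ]
top 1379 [-2.74959304e-02  5.57688207e+01] 55.10933042589545
side 266 [3.19032479e-02 5.40925244e+01] 54.835581025319726
```

Call:
send_rows:
  deltas:
    - [[0,0,-1],[0,0,0]]
    - [[0,0,-2],[0,0,0]]
    - [[0,0,-2],[0,0,0]]
    - [[0,0,-2],[0,0,0]]
    - [[0,0,-2],[0,0,0]]
  squeeze: 50

```text
t: 7.95
tool_pos: [425.5, -328.4, 151.1]
eef_rot: [-3.14, 0.0, -3.062]
force: [1.1, -0.9, -1.0]
width: 0.292
finger_force: 49.9
```

```bash
python3 -c "
from h import *
from rig import vision
go([461.2,-65.6,150])
d=pickle.load(open('top2.pkl','rb'));u,v=proj(d,[461.8,-65.7,56]);print(u,v)
a=cv2.resize(d['img'][int(v)-25:int(v)+25,int(u)-25:int(u)+25],(400,400),interpolation=cv2.INTER_CUBIC)
cv2.circle(a,(int((u-int(u)+25.5)*8),int((v-int(v)+25.5)*8)),26,(255,0,0),1)
s=vision.get_image('side');u,v=proj(s,[461.8,-65.7,56]);print(u,v)
b=cv2.resize(s['img'][int(v)-25:int(v)+25,int(u)-25:int(u)+25],(400,400),interpolation=cv2.INTER_CUBIC)
cv2.circle(b,(int((u-int(u)+25.5)*8),int((v-int(v)+25.5)*8)),26,(255,0,0),1)
cv2.imwrite('pics/s4.png',np.hstack([a,b])[:,:,::-1])
X=cloud(s);R=X[220:330,260:480].reshape(-1,3)
tp=np.r_[424,-328,0];dist=np.hypot(*(R[:,:2]-[426,-328]).T);m=(dist<18)&(R[:,2]>60)
print('pin z lowest',np.percentile(R[m,2],[0,1,5]))
import collections
for z in range(70,140,6):
  k=m&(abs(R[:,2]-z)<3)
  if k.sum():print(z,k.sum(),np.round(np.median(R[k],0),1),np.ptp(R[k,0]).round())
"
```

```text
t 7.95 pos [ 425.5 -328.4  151.1] rot [-3.14   0.    -3.062] F [ 1.1 -0.9 -1. ] w 27.5 ff 49.9
  shift cm [-5.64 25.91  0.08] turn deg [-0.07  0.02 -0.  ]
278.1170387571261 210.30146603710932
268.20013467514195 220.79264423509017
pin z lowest [ 93.09882362  97.67149191 102.66669195]
94 3 [ 424.1 -330.1   93.6] 3.0
100 18 [ 420.9 -333.2  100.5] 10.0
106 16 [ 420.8 -332.9  106. ] 9.0
112 19 [ 422.  -333.5  112.1] 8.0
118 20 [ 421.2 -332.3  117.6] 12.0
124 23 [ 422.  -333.1  124.3] 11.0
130 15 [ 421.6 -333.1  128.9] 11.0
136 25 [ 416.8 -339.6  137.4] 25.0
```

View pics/s4.png

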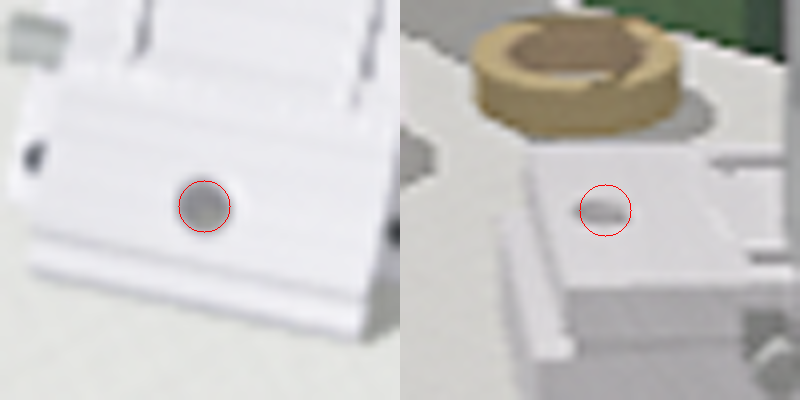

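The pictures put the projected hole (circles) right on the lid's hole in both views, at (204,206) and (605,210). The lid is down on its plungers and the pin hangs straight in the grip. I'll carry it over.

Call:
send_rows:
  deltas:
    - [[-0.57,2.6,0],[0,0,0]]
    - [[-0.57,2.6,0],[0,0,0]]
    - [[-0.57,2.6,0],[0,0,0]]
    - [[-0.57,2.6,0],[0,0,0]]
    - [[-0.57,2.6,0],[0,0,0]]

```text
t: 8.5
tool_pos: [443.6, -195.4, 149.5]
eef_rot: [-3.141, 0.0, -3.063]
force: [-0.2, 0.1, -0.8]
width: 0.291
finger_force: 49.9
```

Call:
send_rows:
  deltas:
    - [[-0.57,2.6,0],[0,0,0]]
    - [[-0.57,2.6,0],[0,0,0]]
    - [[-0.57,2.6,0],[0,0,0]]
    - [[-0.57,2.6,0],[0,0,0]]
    - [[-0.6,2.5,0],[0,0,0]]

```text
t: 9.0
tool_pos: [462.1, -64.4, 149.5]
eef_rot: [-3.141, 0.001, -3.062]
force: [1.1, 0.5, -0.9]
width: 0.292
finger_force: 49.9
```

Call:
send_rows:
  deltas:
    - [[0,0,1],[0,0,0]]
    - [[0,0,1],[0,0,0]]
    - [[0,0,0.6],[0,0,0]]
    - [[0,0,0],[0,0,0]]
    - [[0,0,0],[0,0,0]]

```text
t: 9.5
tool_pos: [461.9, -66.1, 123.2]
eef_rot: [3.141, -0.001, -3.064]
force: [0.4, 0.3, -0.5]
width: 0.288
finger_force: 49.9
```

```bash
python3 -c "
from h import *
from rig import vision,ctrl
q=ctrl.sense()
go([462.2,-65.9,125])
s=vision.get_image('side');w=vision.get_image('wrist')
R=cloud(s).reshape(-1,3);p=q['tool_pos']
m=(np.hypot(*(R[:,:2]-p[:2]).T)<20)&(R[:,2]>62)&(R[:,2]<106)
for z in range(66,106,5):
  k=m&(abs(R[:,2]-z)<2.5)
  if k.sum():print(z,k.sum(),np.round(np.median(R[k],0),1),np.ptp(R[k,0]).round())
u,v=map(int,proj(s,[p[0],p[1],80]))
b=cv2.resize(s['img'][v-25:v+25,u-25:u+25],(400,400),interpolation=cv2.INTER_CUBIC)
for z in (69,105):
  for o in (-6,6):
    x,y=proj(s,[p[0]+o*.925,p[1]-o*.38,z]);cv2.circle(b,(int((x-u+25.5)*8),int((y-v+25.5)*8)),3,(255,0,0),-1)
x,y=proj(s,[461.8,-65.7,56]);cv2.circle(b,(int((x-u+25.5)*8),int((y-v+25.5)*8)),3,(0,255,0),-1)
ww=cv2.resize(w['img'][180:360,185:365],(400,400),interpolation=cv2.INTER_CUBIC)
cv2.imwrite('pics/s5.png',np.hstack([b,ww])[:,:,::-1])
"
```

```text
t 9.5 pos [461.9 -66.1 123.2] rot [ 3.141e+00 -1.000e-03 -3.064e+00] F [ 0.4  0.3 -0.5] w 27.1 ff 49.9
  shift cm [-0.03  0.02 -0.18] turn deg [ 0.01 -0.03 -0.  ]
66 4 [460.8 -70.2  67.6] 9.0
71 7 [458.2 -68.4  70.5] 10.0
76 9 [459.9 -70.7  75.2] 10.0
81 11 [460.2 -70.8  80.1] 11.0
86 12 [457.6 -70.9  86.3] 10.0
91 10 [461.2 -70.4  91.4] 10.0
96 11 [459.1 -71.2  96.9] 11.0
101 9 [459.5 -71.1 101.8] 8.0
```

View pics/s5.png

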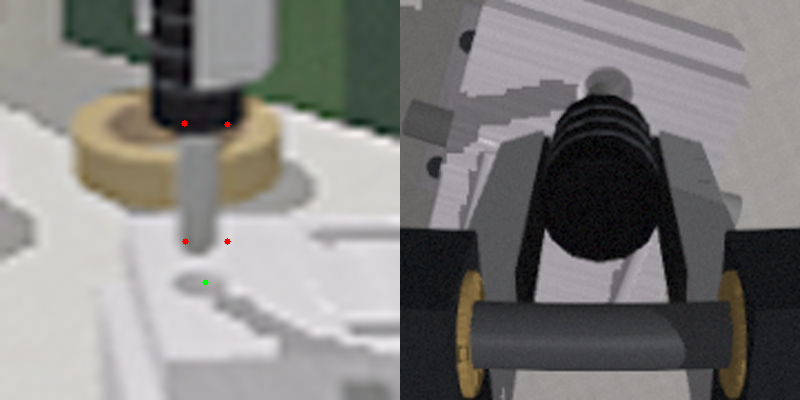

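The side view shows the shank foot at (197,248), straight above the lid's hole at (196,282). In the wrist view the hole is at (608,85), about 1 mm to tool +y of the pin. I'll shift slightly and go in gently.

Call:
send_rows:
  deltas:
    - [[-0.04,0.09,0],[0,0,0]]
    - [[0,0,0.4],[0,0,0]]
    - [[0,0,0.4],[0,0,0]]
    - [[0,0,0.4],[0,0,0]]
    - [[0,0,0.4],[0,0,0]]

```text
t: 10.1
tool_pos: [462.4, -64.4, 107.0]
eef_rot: [3.141, -0.0, -3.062]
force: [1.3, 0.8, -0.8]
width: 0.29
finger_force: 49.9
```

Call:
send_rows:
  deltas:
    - [[0,0,0.3],[0,0,0]]
    - [[0,0,0.3],[0,0,0]]
    - [[0,0,0.3],[0,0,0]]
    - [[0,0,0],[0,0,0]]
    - [[0,0,0],[0,0,0]]

```text
t: 10.6
tool_pos: [462.4, -64.4, 98.4]
eef_rot: [3.142, -0.0, -3.062]
force: [-0.3, 0.5, -0.2]
width: 0.292
finger_force: 49.9
```

Call:
send_rows:
  deltas:
    - [[0,0,0.3],[0,0,0]]
    - [[0,0,0.3],[0,0,0]]
    - [[0,0,0.3],[0,0,0]]
    - [[0,0,0.2],[0,0,0]]
    - [[0,0,0],[0,0,0]]

```text
t: 11.1
tool_pos: [462.4, -64.4, 87.2]
eef_rot: [3.142, -0.0, -3.062]
force: [0.6, 0.2, -1.1]
width: 0.291
finger_force: 49.9
```

Call:
send_rows:
  deltas:
    - [[0,0,0.4],[0,0,0]]
    - [[0,0,0.4],[0,0,0]]
    - [[0,0,0.3],[0,0,0]]
    - [[0,0,0.2],[0,0,0]]
    - [[0,0,0.1],[0,0,0]]

```text
t: 11.6
tool_pos: [462.5, -64.5, 73.3]
eef_rot: [-3.142, 0.0, -3.062]
force: [0.2, 0.0, 0.6]
width: 0.286
finger_force: 49.9
```

Call:
send_rows:
  deltas:
    - [[0,0,0.1],[0,0,0]]
    - [[0,0,0.1],[0,0,0]]
    - [[0,0,0.1],[0,0,0]]
    - [[0,0,0],[0,0,0]]
    - [[0,0,0],[0,0,0]]

```text
t: 12.1
tool_pos: [462.6, -64.5, 70.9]
eef_rot: [-3.141, 0.0, -3.062]
force: [-0.7, 0.5, 4.7]
width: 0.287
finger_force: 50.0
```

Call:
send_rows:
  deltas:
    - [[0,0,0.1],[0,0,0]]
    - [[0,0,0.1],[0,0,0]]
    - [[0,0,0.1],[0,0,0]]
    - [[0,0,0],[0,0,0]]
    - [[0,0,0],[0,0,0]]
  squeeze: 60

```text
t: 12.6
tool_pos: [462.6, -64.6, 67.9]
eef_rot: [-3.141, 0.0, -3.062]
force: [-3.0, -0.4, 6.5]
width: 0.288
finger_force: 59.9
```

Call:
send_rows:
  deltas:
    - [[0,0,0.1],[0,0,0]]
    - [[0,0,0.1],[0,0,0]]
    - [[0,0,0],[0,0,0]]
    - [[0,0,0],[0,0,0]]
    - [[0,0,0],[0,0,0]]

```text
t: 13.1
tool_pos: [462.7, -64.5, 67.0]
eef_rot: [-3.141, -0.001, -3.062]
force: [-6.1, 2.0, 14.9]
width: 0.29
finger_force: 60.0
```

Call:
send_rows:
  deltas:
    - [[0,0,0.1],[0,0,0]]
    - [[0,0,0],[0,0,0]]
    - [[0,0,0],[0,0,0]]
    - [[0,0,0],[0,0,0]]
    - [[0,0,0],[0,0,0]]

```text
t: 13.6
tool_pos: [462.8, -64.6, 66.9]
eef_rot: [3.142, -0.001, -3.062]
force: [-9.2, 3.3, 21.1]
width: 0.289
finger_force: 60.0
```

```bash
python3 -c "
from h import *
from rig import vision
go([462,-65,67])
s=vision.get_image('side');R=cloud(s).reshape(-1,3);r=R[:,:2]-[461.2,-65.6];a=r@[.9735,-.2287];b=r@[.2287,.9735]
m=(a>-16)&(a<75)&(b<-15)&(b>-45)&(R[:,2]<62)&(R[:,2]>42)
print(m.sum(),np.linalg.lstsq(np.c_[a[m],np.ones(m.sum())],R[m,2],rcond=None)[0],np.median(R[m&(a<10),2]))
cv2.imwrite('pics/s6.png',cv2.resize(s['img'][150:280,200:360],(800,600),interpolation=cv2.INTER_CUBIC)[:,:,::-1])"
```

```text
t 13.6 pos [462.8 -64.6  66.9] rot [ 3.142e+00 -1.000e-03 -3.062e+00] F [-9.2  3.3 21.1] w 27.2 ff 60.0
  shift cm [ 0.08 -0.04 -0.01] turn deg [ 0.   -0.07 -0.  ]
236 [1.65006650e-02 5.04239519e+01] 50.42999740198468
```

View pics/s6.png

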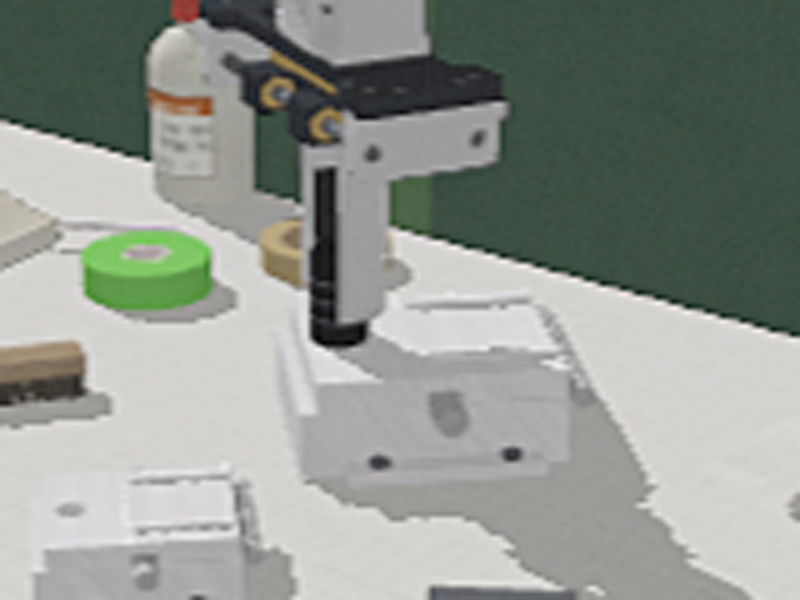

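The lid is shut with its top at about z = 50.4, level. The knob's shoulder sits on it at (338,335), pressed with 21 N. I'll hand it in.

```bash
python3 -c "
from rig import finish_job;print(finish_job())"
```

```text
the job is handed in; nothing more can be done
None
```

The job is handed in at about 13.6 s: the lid is shut, the pin is seated through it, and the gripper is still pressing the pin down by its knob with about 21 N; the hand-in returned no verdict.

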